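Pair up the children's shoe lasts in their colour trays

ROBOT

A 6-joint arm with a two-finger parallel gripper is mounted at the origin on the work surface. World frame = base frame: x ahead of the robot, y to its left, z up, the work surface at z = 0. Lengths are in mm, angles in rad, forces in N, time in s.
With the tool pointing down it reaches from about 300 to 875 mm from the base axis. Payload 6.4 kg.
Tool frame: the origin (TCP) lies midway between the tips of the shut fingers; the grasp point (between the pads) lies 19 mm behind it; x points along the fingers, y is the direction in which the jaws open and shut, and the axes are right-handed (so a half turn about x gives the same grasp; the last joint's range is limited). The gripper opens to 88 mm and grips with 3 to 60 N. Pads are 18 mm wide; open, the fingers measure 123 mm over their backs; the gripper's body (75 mm by 187 mm) begins 45 mm behind the grasp point.
Start: joints at [-1.466, 0.181, 1.607, -0, 1.354, -0.206], TCP at [175.863, -547.461, 238.714] pointing down, gripper open.
Joint ranges: [-2.99, 2.99], [-0.89, 2.07], [0.3, 2.58], [-1.14, 4.28], [0, 2.63], [-3.12, 3.12]. Speed limits (rad/s): [2.57, 2.57, 3.01, 3.14, 3.14, 3.14].

INTERFACE

Orientations are given as a 3x3 rotation matrix whose columns are the frame's x, y, z axes.
In Python, from bench import readout, vision, order gives the robot as it stands.
- The arm moves only by the tool apply_moves, never from a script. Its argument "deltas" is a list of rows, each an object with "gripper": the opening, from -1 (shut) to 1 (fully open); "offset": the shift along the world's x, y, z in m, a list of three; "turn": the turn about the world's z in degrees. A call has exactly 10 rows; each row shifts and turns the commanded pose from where the row before left it; what a row does not reach is not made up. A row lasts 1/10 s, in which the tool goes at most 50 mm and 8.59 degrees, less where a joint would pass 70% of its speed; a pose out of reach is approached as far as the arm can. A call is refused whole if a number of a shift passes 0.05 or a number of a turn 8.59, either way. A call with a gripper value outside its range is refused whole. The fingers move at their own pace and stop on an object; "force" is the grip in N (left out, the last holds). Time passes only in rows, so rows that do not move let the fingers close, or fill a call up. It gives the time, the measured TCP pose, the force and the opening at its end, in the units of the state.
- readout.get_obs(): the state, without advancing time (a new reading comes with each control period).
- vision.capture(name): name is "side" or "top"; returns the picture (384x512x3 uint8, red, green, blue); there is no depth.
- vision.camera_info(name): a dict with "fov_y" (degrees; the focal length in pixels is half the picture's height over the tangent of half this angle, whatever the lens; pixels are square), "cx", "cy" (the principal point, pixels), "eye" and "orientation" of the camera in the world. Camera axes: x right, y down, z forward; pixel columns grow to the right and rows downward; lengths in mm; the calibration is good to about 2 mm. A picture is of the moment at which its call begins. camera_info takes no time and is no camera call.
- order.job_done(): hands the job in, once; it reports no verdict.
The state is a dict: "t": time; "q": joint angles; "joint_vel": joint speeds; "tau": joint torques, N m; "eef_pos": TCP position; "orientation": TCP orientation; "wrist_force": force on the tool from outside, world axes, zero at the start; "moment": the same for the moment, N m; "grip_width": finger opening in mm.
Only numpy, scipy, OpenCV 4.12 (cv2) and the standard library are available. Lean on these libraries where they do the work, as an engineer would, in place of code of your own. Each camera call takes 0.05 s, during which the arm holds its last target.

TASK

Make up the three pairs of shoe lasts: put the loose blue, yellow and green lasts, one after another, each into the tray that holds its partner of the same colour, standing on its sole in the middle of the empty black pad with its toe pointing the same way as its partner's. Leave the partners and the odd wooden last where they stand.

Things in the scene. Friction and masses are not known exactly. Their poses are not given: they have to be found in the camera images.
- last_blue: Loose blue plastic shoe last (rigid foot form, left foot), 130 x 50 mm, flat sole, 280 g. Grip across y its neck: parallel faces 34 mm apart, x -20 to +52, z 23 to 62 mm (balance x +30). Origin on the sole's underside, 25 mm ahead of the heel end: mid-length at x +40, toe end +105. x to the toe, y left, z up.
- last_yellow: Loose yellow plastic shoe last (rigid foot form, right foot), 130 x 50 mm, flat sole, 280 g. Grip across y its neck: parallel faces 34 mm apart, x -20 to +52, z 23 to 62 mm (balance x +30). Origin on the sole's underside, 25 mm ahead of the heel end: mid-length at x +40, toe end +105. x to the toe, y left, z up.
- last_green: Loose green plastic shoe last (rigid foot form, left foot), 130 x 50 mm, flat sole, 280 g. Grip across y its neck: parallel faces 34 mm apart, x -20 to +52, z 23 to 62 mm (balance x +30). Origin on the sole's underside, 25 mm ahead of the heel end: mid-length at x +40, toe end +105. x to the toe, y left, z up.
- tray_blue: Fixed grey tray, blue tag on its -x rim, 164 x 186 mm, rim 12 high. Two black pads 146 x 74 mm centred at y +45 and -45, tops at z 7. Blue partner on the -y pad; the +y pad is empty: there the centred blue last has its origin at x -40, y +45, z 7 mm. Origin: underside centre; x the way toes point, z up.
- tray_yellow: Fixed grey tray, yellow tag on its -x rim, 164 x 186 mm, rim 12 high. Two black pads 146 x 74 mm centred at y +45 and -45, tops at z 7. Yellow partner on the +y pad; the -y pad is empty: there the centred yellow last has its origin at x -40, y -45, z 7 mm. Origin: underside centre; x the way toes point, z up.
- tray_green: Fixed grey tray, green tag on its -x rim, 164 x 186 mm, rim 12 high. Two black pads 146 x 74 mm centred at y +45 and -45, tops at z 7. Green partner on the -y pad; the +y pad is empty: there the centred green last has its origin at x -40, y +45, z 7 mm. Origin: underside centre; x the way toes point, z up.
- mate_blue: The blue partner (right foot), loose, standing in the blue-tagged tray, toe along the tray's x; mirror image of the loose blue last, same sizes, origin and axes. Leave it where it stands.
- mate_yellow: The yellow partner (left foot), loose, standing in the yellow-tagged tray, toe along the tray's x; mirror image of the loose yellow last, same sizes, origin and axes. Leave it where it stands.
- mate_green: The green partner (right foot), loose, standing in the green-tagged tray, toe along the tray's x; mirror image of the loose green last, same sizes, origin and axes. Leave it where it stands.
- last_wood: Odd dark brown wooden last (right foot), same sizes, origin and axes as the coloured ones, standing loose among them; it has no partner. Leave it where it stands.

How it is judged (in metres and radians):
At the end, for the whole second after the job is handed in: Each coloured last stands upright, at rest, on the empty pad of its colour's tray: within 13 mm of the pad's middle each way, within 0.2 rad of the tray's direction, toe to +x. Partners and wooden last upright, within 15 mm of where they began (x of last_blue in the frame of tray_blue between -0.053 and -0.027 m and y of last_blue in the frame of tray_blue between 0.032 and 0.058 m and z of last_blue in the frame of tray_blue between 0.003 and 0.011 m and angle between each of last_blue, last_yellow, last_green's own z axis and vertical below 0.08 rad and angle between the x axis of last_blue and the x axis of tray_blue, either way round below 0.2 rad and linear speed of each of last_blue, last_yellow, last_green, mate_blue, mate_yellow, mate_green, last_wood below 0.02 m/s and angular speed of each of last_blue, last_yellow, last_green below 0.2 rad/s and x of last_yellow in the frame of tray_yellow between -0.053 and -0.027 m and y of last_yellow in the frame of tray_yellow between -0.058 and -0.032 m and z of last_yellow in the frame of tray_yellow between 0.003 and 0.011 m and angle between the x axis of last_yellow and the x axis of tray_yellow, either way round below 0.2 rad and x of last_green in the frame of tray_green between -0.053 and -0.027 m and y of last_green in the frame of tray_green between 0.032 and 0.058 m and z of last_green in the frame of tray_green between 0.003 and 0.011 m and angle between the x axis of last_green and the x axis of tray_green, either way round below 0.2 rad and distance of each of mate_blue, mate_yellow, mate_green, last_wood from where it was at the start of the episode below 0.015 m and angle between each of mate_blue, mate_yellow, mate_green, last_wood's own z axis and vertical below 0.1 rad); the robot touches nothing.
It fails at once if the blue partner is shifted by more than 15 mm or tipped (distance of mate_blue from where it was at the start of the episode above 0.015 m or angle between mate_blue's own z axis and vertical above 0.2 rad).
It fails at once if the yellow partner is shifted by more than 15 mm or tipped (distance of mate_yellow from where it was at the start of the episode above 0.015 m or angle between mate_yellow's own z axis and vertical above 0.2 rad).
It fails at once if the green partner is shifted by more than 15 mm or tipped (distance of mate_green from where it was at the start of the episode above 0.015 m or angle between mate_green's own z axis and vertical above 0.2 rad).
It fails at once if the wooden last is shifted by more than 15 mm or tipped (distance of last_wood from where it was at the start of the episode above 0.015 m or angle between last_wood's own z axis and vertical above 0.2 rad).
It also fails if it takes over 88 s, if anything falls off the work surface, if the arm or the gripper's body presses on something with over 40 N, if the wrist force passes 120 N, or if a joint passes its speed limit or range.

## Working session

There is one attempt and no reset: what is moved stays moved. The work goes in short steps, Python scripts to look and compute and a tool call to move; the robot and the scene stay as the last step left them, time stands still between calls to the robot, and variables do not carry over. Pictures are saved under pics/ and viewed, and the job is handed in when it is done.

Besides the shell and the picture viewer there is one more tool, called by a JSON object that holds its "op" and its "data". apply_moves: Moves the arm, as the interface text tells. Its arguments: {"type":"object","properties":{"deltas":{"type":"array"},"force":{"type":"number"}},"required":["deltas"]}

```bash
ls; mkdir -p pics; python3 - <<'E'
from bench import readout, vision, order
import cv2
for n in("top","side"):
    im=vision.capture(n); cv2.imwrite(f"pics/{n}0.png",cv2.cvtColor(im,cv2.COLOR_RGB2BGR)); print(vision.camera_info(n))
print(readout.get_obs())
E
```

```text
pics
{'fov_y': 49.09321396631525, 'cx': 259.49166242955727, 'cy': 193.1619128065728, 'eye': array([ 441.91397543,  -15.54820618, 1044.63546821]), 'orientation': array([[-0.00956625, -0.99489059,  0.10050478],
       [-0.99993309,  0.00886385, -0.00743301],
       [ 0.00650417, -0.10056916, -0.99490881]])}
{'fov_y': 54.331186500560825, 'cx': 259.7214167083398, 'cy': 199.10164739925236, 'eye': array([149.96173441, 607.16782786, 691.95037929]), 'orientation': array([[-0.8425233 , -0.35228533,  0.40749176],
       [-0.53865796,  0.5489766 , -0.63911838],
       [ 0.00144859, -0.7579708 , -0.65228687]])}
{'t': 0.1, 'q': array([-1.46632202e+00,  1.81486328e-01,  1.60785194e+00,  2.70284978e-05,
        1.35380512e+00, -2.06314093e-01]), 'joint_vel': array([-0.00020743, -0.00104295, -0.00319306, -0.00027887,  0.00061373,
       -0.00287416]), 'tau': array([ 2.99363710e-04, -4.34819019e+01, -3.42693114e+01,  7.04010366e-02,
        3.40458448e-02, -3.68580004e-05]), 'eef_pos': array([ 175.80850477, -546.98223462,  237.91631961]), 'orientation': array([[-1.35466999e-04,  3.05803701e-01, -9.52094574e-01],
       [ 1.54503552e-03, -9.52093383e-01, -3.05803538e-01],
       [-9.99998797e-01, -1.51244622e-03, -3.43500345e-04]]), 'wrist_force': array([ 0.2527082 , -0.24538119,  0.28339043]), 'moment': array([-0.02680069,  0.00375257, -0.04405416]), 'grip_width': 87.75942118084413}
```

View pics/top0.png

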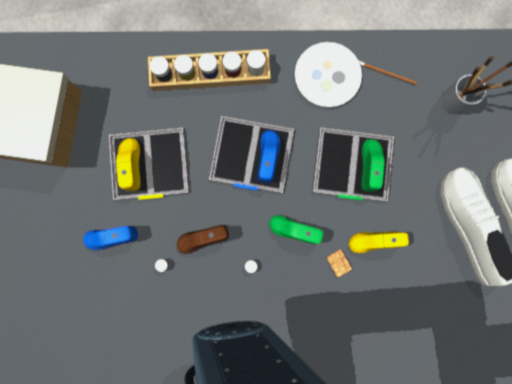

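View pics/side0.png

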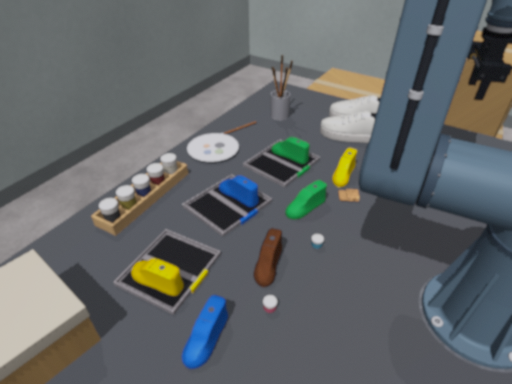

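```bash
python3 - <<'E'
import cv2
im=cv2.imread("pics/top0.png")
cv2.imwrite("pics/c1.png",cv2.resize(im[110:275,70:270],None,fx=4,fy=3.6*4/3.6,interpolation=cv2.INTER_CUBIC)[:600])
cv2.imwrite("pics/c2.png",cv2.resize(im[120:270,240:420],None,fx=4,fy=4,interpolation=cv2.INTER_CUBIC))
E
```

```text
(no output)
```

View pics/c1.png

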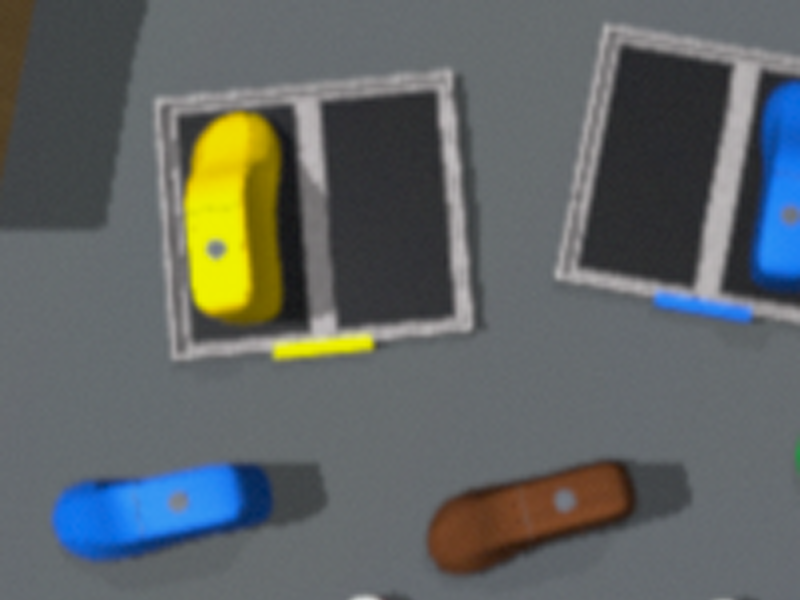

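View pics/c2.png

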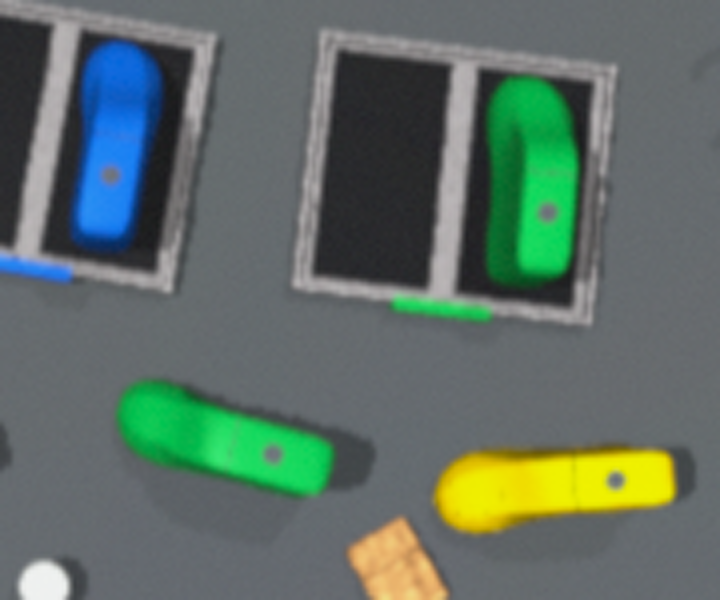

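```bash
cat > h.py <<'E'
import numpy as np
CI={'top':dict(fov=49.09321396631525,cx=259.49166242955727,cy=193.1619128065728,eye=np.array([441.91397543,-15.54820618,1044.63546821]),R=np.array([[-0.00956625,-0.99489059,0.10050478],[-0.99993309,0.00886385,-0.00743301],[0.00650417,-0.10056916,-0.99490881]])),
'side':dict(fov=54.331186500560825,cx=259.7214167083398,cy=199.10164739925236,eye=np.array([149.96173441,607.16782786,691.95037929]),R=np.array([[-0.8425233,-0.35228533,0.40749176],[-0.53865796,0.5489766,-0.63911838],[0.00144859,-0.7579708,-0.65228687]]))}
def f(c): return 192/np.tan(np.radians(c['fov'])/2)
def ray(n,u,v,z):
    c=CI[n]; d=c['R']@np.array([(u-c['cx'])/f(c),(v-c['cy'])/f(c),1]); return c['eye']+d*(z-c['eye'][2])/d[2]
def proj(n,P):
    c=CI[n]; p=(np.atleast_2d(P)-c['eye'])@c['R']; return np.c_[c['cx']+f(c)*p[:,0]/p[:,2], c['cy']+f(c)*p[:,1]/p[:,2]]
def c1(u,v,z): return ray('top',70+(u+.5)/4-.5,110+(v+.5)/4-.5,z)
def c2(u,v,z): return ray('top',240+(u+.5)/4-.5,120+(v+.5)/4-.5,z)
E
python3 - <<'E'
from h import *
np.set_printoptions(precision=1,suppress=True)
T={}
for n,ps in dict(yellow=[c1(155,98,12),c1(450,70,12),c1(474,328,12),c1(176,358,12)],
 blue=[c1(605,25,12),c2(216,35,12),c2(172,292,12),c1(557,280,12)],
 green=[c2(322,30,12),c2(616,66,12),c2(590,324,12),c2(293,288,12)]).items():
    p=np.array(ps)[:,:2]; c=p.mean(0); x=p[0]+p[1]-p[2]-p[3]; y=p[0]+p[3]-p[1]-p[2]
    yaw=np.arctan2(x[1],x[0]); T[n]=(c,yaw)
    print(n,c,np.degrees(yaw),np.degrees(np.arctan2(-y[0],y[1])),'lengths',np.linalg.norm(x)/2,np.linalg.norm(y)/2)
def loc(n,P):
    c,a=T[n]; R=np.array([[np.cos(a),-np.sin(a)],[np.sin(a),np.cos(a)]]); return R.T@(P[:2]-c)
for z in (69,72):
  print('mate dots',z,loc('yellow',c1(217,249,z)),loc('blue',c2(111,175,z)),loc('green',c2(547,213,z)))
for n,d,l in [('blue',c1(179,501,62),c1(136,508,62)),('wood',c1(565,500,62),c1(522,511,62)),('green',c2(273,455,62),c2(234,440,62)),('yellow',c2(616,481,62),c2(576,483,62))]:
    v=(l-d)[:2]; print(n,d,'len',np.linalg.norm(v),np.degrees(np.arctan2(v[1],v[0])))
E
```

```text
yellow [624.6 252.6] 5.8595554675413055 5.194102466933952 lengths 163.75890634928965 184.14928723307276
blue [644.8  -4.3] -10.48272922569861 -10.489028080588785 lengths 164.32718128086614 185.36456270235476
green [ 618.1 -257.9] -7.838906462378465 -7.52479207150855 lengths 163.93151981957638 185.0922197383239
mate dots 69 [-26.9  44.4] [-26.7 -43.3] [-26.4 -43.9]
mate dots 72 [-27.4  43.5] [-27.3 -43.3] [-27.  -43.1]
blue [446.9 314.8  62. ] len 25.067136145314834 98.72553041936193
wood [445.3  91.   62. ] len 25.674326941227488 103.78631501789805
green [ 446.1 -134.7   62. ] len 24.250900877864744 68.43270505707908
yellow [ 429.1 -334.1   62. ] len 23.38853663031813 92.28281949855236
```

```bash
cat > ov.py <<'E'
from h import *; import cv2
def pose(d,a,off=13.3):
    a=np.radians(a); return np.array([d[0]-off*np.cos(a),d[1]-off*np.sin(a)])
def poly(o,a,pts):
    a=np.radians(a); R=np.array([[np.cos(a),-np.sin(a),0],[np.sin(a),np.cos(a),0],[0,0,1]]); return np.array(pts)@R.T+np.r_[o,0]
def draw(im,n,o,a,z0=0,k=6,org=(0,0)):
    for pts in ([(-20,-17,z0+62),(52,-17,z0+62),(52,17,z0+62),(-20,17,z0+62)],[(38,-17,z0+62),(38,17,z0+62)],[(-25,-25,z0),(105,-25,z0),(105,25,z0),(-25,25,z0)]):
        p=proj(n,poly(o,a,pts)); p=((p-np.array(org)+.5)*k-.5)
        cv2.polylines(im,[np.round(p*16).astype(int).reshape(-1,1,2).astype(np.int32)],True,(255,0,255),1,cv2.LINE_AA,4)
def crop(im,x,y,w,h,k): return cv2.resize(im[y:y+h,x:x+w],None,fx=k,fy=k,interpolation=cv2.INTER_CUBIC)
E
python3 - <<'E'
from ov import *
im=cv2.imread("pics/top0.png"); out=[]
for (d,a,x,y) in [((446.9,314.8),99,75,215),((446.1,-134.7),72,262,207),((429.1,-334.1),93,340,222),((445.3,91),104,170,215)]:
    c=crop(im,x,y,66,44,6); draw(c,'top',pose(d,a),a,0,6,(x,y)); print(pose(d,a)); out.append(c)
cv2.imwrite("pics/o1.png",np.vstack([np.hstack(out[:2]),np.hstack(out[2:])]))
E
```

```text
[448.98057839 301.66374507]
[ 441.99007397 -147.34905167]
[ 429.79606822 -347.38177281]
[448.51756121  78.09506684]
```

View pics/o1.png

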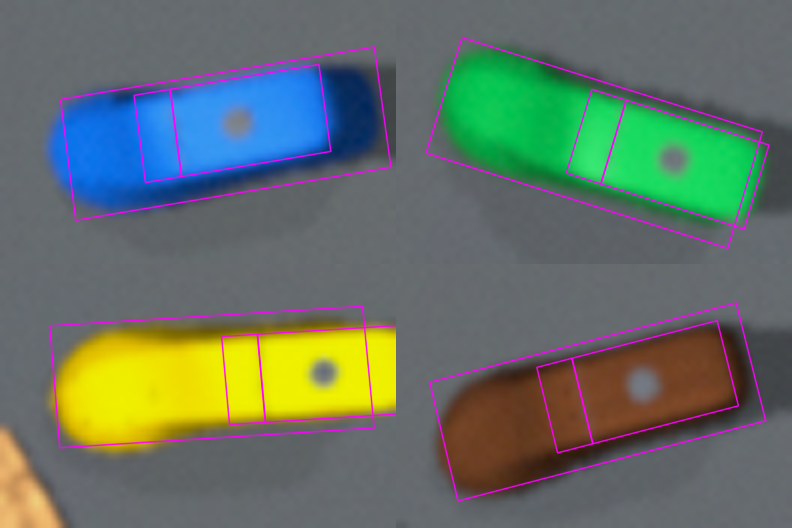

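```bash
cat > tg.py <<'E'
from ov import *
np.set_printoptions(precision=1,suppress=True)
T=dict(yellow=((624.6,252.6),5.5,-45),blue=((644.8,-4.3),-10.5,45),green=((618.1,-257.9),-7.7,45))
L=dict(yellow=((429.8,-347.4),93),green=((442,-147.3),72.3),blue=((449,301.7),99))
if __name__=='__main__':
  for n in L:
    o,a=L[n]; c,b,y=T[n]
    print(n,'pick',poly(o,a,[(30,0,0)])[0],'jaw',a-90,'place',poly(c,b,[(-10,y,7)])[0],'jaw',b-90)
E
python3 tg.py
```

```text
yellow pick [ 428.2 -317.4    0. ] jaw 3 place [619.  206.8   7. ] jaw -84.5
green pick [ 451.1 -118.7    0. ] jaw -17.700000000000003 place [ 614.2 -212.     7. ] jaw -97.7
blue pick [444.3 331.3   0. ] jaw 9 place [643.2  41.8   7. ] jaw -100.5
```

{"op": "apply_moves", "data": {"deltas": [{"gripper": 1,"offset": [0.0252,0.023,-0.0098],"turn": 7.5},{"gripper": 1,"offset": [0.0252,0.023,-0.0098],"turn": 7.5},{"gripper": 1,"offset": [0.0252,0.023,-0.0098],"turn": 7.5},{"gripper": 1,"offset": [0.0252,0.023,-0.0098],"turn": 7.5},{"gripper": 1,"offset": [0.0252,0.023,-0.0098],"turn": 7.5},{"gripper": 1,"offset": [0.0252,0.023,-0.0098],"turn": 7.5},{"gripper": 1,"offset": [0.0252,0.023,-0.0098],"turn": 7.5},{"gripper": 1,"offset": [0.0252,0.023,-0.0098],"turn": 7.5},{"gripper": 1,"offset": [0.0252,0.023,-0.0098],"turn": 7.5},{"gripper": 1,"offset": [0.0252,0.023,-0.0098],"turn": 7.5}], "force": 25}}

```text
t: 1.1
eef_pos: [428.6, -316.2, 140.1]
orientation: [[-0.0, 0.999, 0.054], [0.0, 0.054, -0.999], [-1.0, -0.0, -0.0]]
wrist_force: [0.9, -1.4, 0.5]
grip_width: 87.9
```

{"op": "apply_moves", "data": {"deltas": [{"gripper": 1,"offset": [-0.0004,-0.0012,-0.02],"turn": 0},{"gripper": 1,"offset": [0,0,-0.025],"turn": 0},{"gripper": 1,"offset": [0,0,-0.025],"turn": 0},{"gripper": 1,"offset": [0,0,-0.02],"turn": 0},{"gripper": 1,"offset": [0,0,-0.015],"turn": 0},{"gripper": 1,"offset": [0,0,-0.008],"turn": 0},{"gripper": 1,"offset": [0,0,0],"turn": 0},{"gripper": -1,"offset": [0,0,0],"turn": 0},{"gripper": -1,"offset": [0,0,0],"turn": 0},{"gripper": -1,"offset": [0,0,0],"turn": 0}]}}

```text
t: 2.1
eef_pos: [427.9, -319.3, 28.7]
orientation: [[0.001, 0.999, 0.049], [-0.001, 0.049, -0.999], [-1.0, 0.001, 0.001]]
wrist_force: [-0.4, -0.7, -0.4]
grip_width: 66.2
```

{"op": "apply_moves", "data": {"deltas": [{"gripper": -1,"offset": [0,0,0],"turn": 0},{"gripper": -1,"offset": [0,0,0],"turn": 0},{"gripper": -1,"offset": [0,0,0],"turn": 0},{"gripper": -1,"offset": [0,0,0],"turn": 0},{"gripper": -1,"offset": [0,0,0],"turn": 0},{"gripper": -1,"offset": [0,0,0],"turn": 0},{"gripper": -1,"offset": [0,0,0.005],"turn": 0},{"gripper": -1,"offset": [0,0,0.01],"turn": 0},{"gripper": -1,"offset": [0,0,0.02],"turn": 0},{"gripper": -1,"offset": [0,0,0.02],"turn": 0}]}}

```text
t: 3.1
eef_pos: [426.9, -318.2, 83.3]
orientation: [[-0.001, 0.999, 0.049], [0.001, 0.049, -0.999], [-1.0, -0.001, -0.001]]
wrist_force: [0.3, -1.0, -3.4]
grip_width: 33.7
```

{"op": "apply_moves", "data": {"deltas": [{"gripper": -1,"offset": [0,0,0.03],"turn": 0},{"gripper": -1,"offset": [0.006,0.015,0.03],"turn": -3},{"gripper": -1,"offset": [0.012,0.035,0.02],"turn": -6},{"gripper": -1,"offset": [0.013,0.035,0],"turn": -6},{"gripper": -1,"offset": [0.013,0.035,0],"turn": -6},{"gripper": -1,"offset": [0.013,0.035,0],"turn": -6},{"gripper": -1,"offset": [0.013,0.035,0],"turn": -6},{"gripper": -1,"offset": [0.013,0.035,0],"turn": -6},{"gripper": -1,"offset": [0.013,0.035,0],"turn": -6},{"gripper": -1,"offset": [0.013,0.035,0],"turn": -6}]}}

```text
t: 4.1
eef_pos: [536.4, -22.1, 163.2]
orientation: [[-0.0, 0.663, -0.748], [-0.0, -0.748, -0.663], [-1.0, -0.0, 0.0]]
wrist_force: [0.5, -1.4, -2.6]
grip_width: 34.0
```

{"op": "apply_moves", "data": {"deltas": [{"gripper": -1,"offset": [0.013,0.035,0],"turn": -6},{"gripper": -1,"offset": [0.013,0.035,0],"turn": -6},{"gripper": -1,"offset": [0.013,0.035,0],"turn": -6},{"gripper": -1,"offset": [0.013,0.035,0],"turn": -6},{"gripper": -1,"offset": [0.013,0.035,0],"turn": -6},{"gripper": -1,"offset": [0.012,0.03,0],"turn": -3},{"gripper": -1,"offset": [0.006,0.015,0],"turn": -2.5},{"gripper": -1,"offset": [0,0,0],"turn": 0},{"gripper": -1,"offset": [0,0,0],"turn": 0},{"gripper": -1,"offset": [0,0,0],"turn": 0}]}}

```text
t: 5.1
eef_pos: [619.0, 195.3, 162.7]
orientation: [[-0.001, 0.11, -0.994], [-0.0, -0.994, -0.11], [-1.0, 0.0, 0.001]]
wrist_force: [-0.1, -0.1, -2.6]
grip_width: 33.8
```

{"op": "apply_moves", "data": {"deltas": [{"gripper": -1,"offset": [0,0.0115,-0.01],"turn": -0.8},{"gripper": -1,"offset": [0,0,-0.025],"turn": 0},{"gripper": -1,"offset": [0,0,-0.025],"turn": 0},{"gripper": -1,"offset": [0,0,-0.025],"turn": 0},{"gripper": -1,"offset": [0,0,-0.02],"turn": 0},{"gripper": -1,"offset": [0,0,-0.01],"turn": 0},{"gripper": -1,"offset": [0,0,-0.003],"turn": 0},{"gripper": -1,"offset": [0,0,0],"turn": 0},{"gripper": -1,"offset": [0,0,0],"turn": 0},{"gripper": -1,"offset": [0,0,0],"turn": 0}]}}

```text
t: 6.1
eef_pos: [620.4, 207.9, 46.2]
orientation: [[0.002, 0.096, -0.995], [0.0, -0.995, -0.096], [-1.0, -0.0, -0.002]]
wrist_force: [-0.3, -0.6, -3.2]
grip_width: 34.1
```

```bash
python3 - <<'E'
from bench import readout, vision
from ov import *
for i,n in enumerate(("top","side")):
    im=cv2.cvtColor(vision.capture(n),cv2.COLOR_RGB2BGR); cv2.imwrite(f"pics/{n}1.png",im)
    x,y,w,h=((90,110,130,110),(100,210,130,110))[i]
    cv2.imwrite(f"pics/{n}1c.png",crop(im,x,y,w,h,5))
print(readout.get_obs()['eef_pos'])
a=cv2.imread("pics/top1c.png");b=cv2.imread("pics/side1c.png")
cv2.imwrite("pics/1.png",cv2.resize(np.hstack([a,b]),None,fx=.61,fy=.61))
E
```

```text
[620.11440129 207.97103417  45.76152272]
```

View pics/1.png

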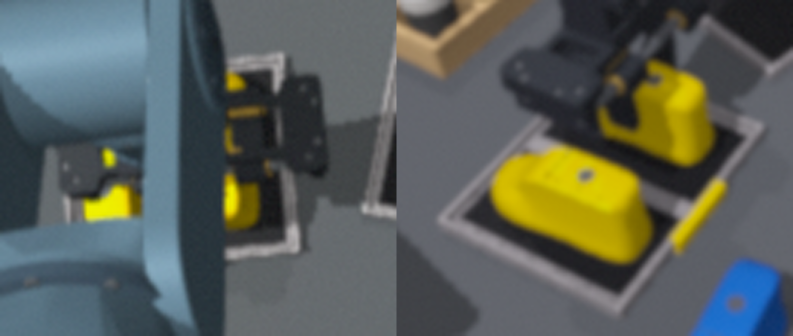

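{"op": "apply_moves", "data": {"deltas": [{"gripper": -1,"offset": [-0.001,-0.001,-0.005],"turn": 0},{"gripper": -1,"offset": [0,0,-0.004],"turn": 0},{"gripper": -1,"offset": [0,0,-0.001],"turn": 0},{"gripper": -1,"offset": [0,0,-0.001],"turn": 0},{"gripper": -1,"offset": [0,0,-0.001],"turn": 0},{"gripper": -1,"offset": [0,0,0],"turn": 0},{"gripper": -1,"offset": [0,0,0],"turn": 0},{"gripper": -1,"offset": [0,0,0],"turn": 0},{"gripper": -1,"offset": [0,0,0],"turn": 0},{"gripper": -1,"offset": [0,0,0],"turn": 0}]}}

```text
t: 7.2
eef_pos: [618.4, 206.8, 34.8]
orientation: [[-0.0, 0.096, -0.995], [-0.0, -0.995, -0.096], [-1.0, 0.0, 0.0]]
wrist_force: [-7.9, -2.6, 14.4]
grip_width: 33.9
```

{"op": "apply_moves", "data": {"deltas": [{"gripper": 0.2,"offset": [0,0,0],"turn": 0},{"gripper": 0.2,"offset": [0,0,0],"turn": 0},{"gripper": 0.2,"offset": [0,0,0],"turn": 0},{"gripper": 0.2,"offset": [0,0,0],"turn": 0},{"gripper": 0.2,"offset": [0,0,0.01],"turn": 0},{"gripper": 0.2,"offset": [0,0,0.02],"turn": 0},{"gripper": 0.2,"offset": [0,0,0.03],"turn": 0},{"gripper": 0.2,"offset": [0,0,0.04],"turn": 0},{"gripper": 0.2,"offset": [0,0,0.03],"turn": 0},{"gripper": 0.2,"offset": [0,0,0],"turn": 0}]}}

```text
t: 8.2
eef_pos: [621.9, 207.5, 169.5]
orientation: [[0.01, 0.096, -0.995], [0.002, -0.995, -0.096], [-1.0, -0.001, -0.011]]
wrist_force: [1.2, -0.0, 0.6]
grip_width: 53.0
```

{"op": "apply_moves", "data": {"deltas": [{"gripper": 1,"offset": [-0.0168,-0.0325,0],"turn": 6.7},{"gripper": 1,"offset": [-0.0168,-0.0325,0],"turn": 6.7},{"gripper": 1,"offset": [-0.0168,-0.0325,0],"turn": 6.7},{"gripper": 1,"offset": [-0.0168,-0.0325,0],"turn": 6.7},{"gripper": 1,"offset": [-0.0168,-0.0325,0],"turn": 6.7},{"gripper": 1,"offset": [-0.0168,-0.0325,-0.005],"turn": 6.7},{"gripper": 1,"offset": [-0.0168,-0.0325,-0.005],"turn": 6.7},{"gripper": 1,"offset": [-0.0168,-0.0325,-0.005],"turn": 6.7},{"gripper": 1,"offset": [-0.0168,-0.0325,-0.005],"turn": 6.7},{"gripper": 1,"offset": [-0.0168,-0.0325,-0.005],"turn": 6.7}]}}

```text
t: 9.2
eef_pos: [449.4, -119.1, 137.4]
orientation: [[-0.0, 0.955, -0.296], [0.0, -0.296, -0.955], [-1.0, -0.0, -0.0]]
wrist_force: [0.8, 0.0, -0.0]
grip_width: 88.0
```

```bash
python3 - <<'E'
from bench import readout, vision
from ov import *; from tg import *
im=cv2.cvtColor(vision.capture('top'),cv2.COLOR_RGB2BGR); cv2.imwrite("pics/top2.png",im)
c=crop(im,95,120,110,90,7); o,b=T['yellow'][:2]
draw(c,'top',poly(o,b,[(-40,-45,0)])[0][:2],b,7,7,(95,120)); cv2.imwrite("pics/top2c.png",c)
print(readout.get_obs()['eef_pos'])
E
```

```text
[ 447.3 -122.6  136.5]
```

View pics/top2c.png

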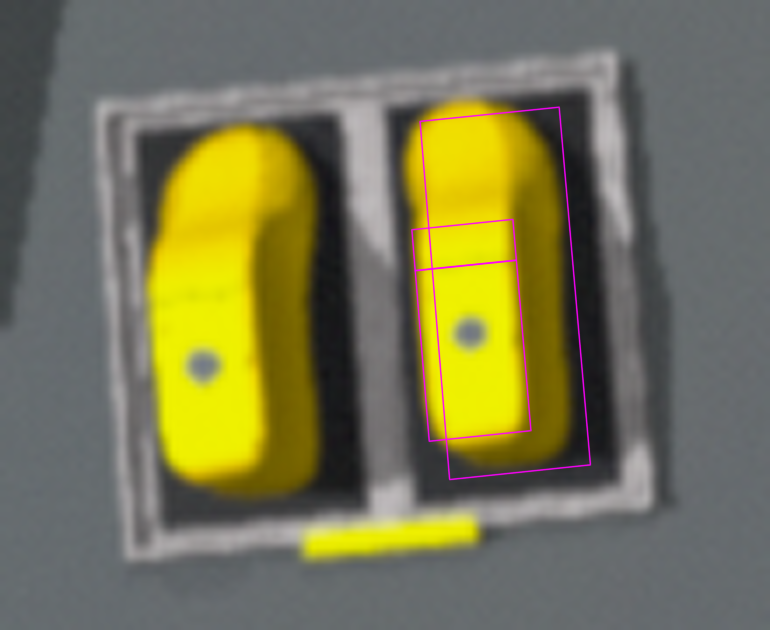

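{"op": "apply_moves", "data": {"deltas": [{"gripper": 1,"offset": [0.0038,0.0038,-0.015],"turn": 0},{"gripper": 1,"offset": [0,0,-0.025],"turn": 0},{"gripper": 1,"offset": [0,0,-0.025],"turn": 0},{"gripper": 1,"offset": [0,0,-0.02],"turn": 0},{"gripper": 1,"offset": [0,0,-0.015],"turn": 0},{"gripper": 1,"offset": [0,0,-0.009],"turn": 0},{"gripper": 1,"offset": [0,0,0],"turn": 0},{"gripper": 1,"offset": [0,0,0],"turn": 0},{"gripper": -1,"offset": [0,0,0],"turn": 0},{"gripper": -1,"offset": [0,0,0],"turn": 0}]}}

```text
t: 10.25
eef_pos: [454.9, -114.7, 29.5]
orientation: [[0.001, 0.954, -0.301], [-0.001, -0.301, -0.954], [-1.0, 0.002, 0.0]]
wrist_force: [-0.9, 0.1, 0.6]
grip_width: 74.5
```

{"op": "apply_moves", "data": {"deltas": [{"gripper": -1,"offset": [0,0,0],"turn": 0},{"gripper": -1,"offset": [0,0,0],"turn": 0},{"gripper": -1,"offset": [0,0,0],"turn": 0},{"gripper": -1,"offset": [0,0,0],"turn": 0},{"gripper": -1,"offset": [0,0,0],"turn": 0},{"gripper": -1,"offset": [0,0,0],"turn": 0},{"gripper": -1,"offset": [0,0,0],"turn": 0},{"gripper": -1,"offset": [0,0,0.01],"turn": 0},{"gripper": -1,"offset": [0,0,0.03],"turn": 0},{"gripper": -1,"offset": [0,0,0.03],"turn": 0}]}}

```text
t: 11.25
eef_pos: [453.4, -113.9, 99.1]
orientation: [[-0.002, 0.954, -0.301], [0.001, -0.301, -0.954], [-1.0, -0.002, -0.001]]
wrist_force: [0.1, -0.1, -3.8]
grip_width: 34.1
```

{"op": "apply_moves", "data": {"deltas": [{"gripper": -1,"offset": [0,0,0.035],"turn": 0},{"gripper": -1,"offset": [0.005,-0.003,0.025],"turn": -4},{"gripper": -1,"offset": [0.02,-0.0125,0],"turn": -8},{"gripper": -1,"offset": [0.02,-0.0125,0],"turn": -8},{"gripper": -1,"offset": [0.02,-0.0125,0],"turn": -8},{"gripper": -1,"offset": [0.02,-0.0125,0],"turn": -8},{"gripper": -1,"offset": [0.02,-0.0125,0],"turn": -8},{"gripper": -1,"offset": [0.02,-0.0125,0],"turn": -8},{"gripper": -1,"offset": [0.02,-0.0125,0],"turn": -8},{"gripper": -1,"offset": [0.015,-0.006,0],"turn": -8}]}}

```text
t: 12.25
eef_pos: [615.1, -211.8, 158.7]
orientation: [[0.0, 0.072, -0.997], [-0.0, -0.997, -0.072], [-1.0, 0.0, -0.0]]
wrist_force: [0.0, 0.0, -2.3]
grip_width: 34.2
```

{"op": "apply_moves", "data": {"deltas": [{"gripper": -1,"offset": [0.005,-0.002,0],"turn": -8},{"gripper": -1,"offset": [0,0,0],"turn": -4.2},{"gripper": -1,"offset": [0,0,-0.02],"turn": 0},{"gripper": -1,"offset": [0,0,-0.02],"turn": 0},{"gripper": -1,"offset": [0,0,-0.02],"turn": 0},{"gripper": -1,"offset": [0,0,-0.015],"turn": 0},{"gripper": -1,"offset": [0,0,0],"turn": 0},{"gripper": -1,"offset": [0,0,0],"turn": 0},{"gripper": -1,"offset": [0,0,0],"turn": 0},{"gripper": -1,"offset": [0,0,0],"turn": 0}]}}

```text
t: 13.25
eef_pos: [620.1, -213.3, 85.2]
orientation: [[0.002, -0.134, -0.991], [-0.001, -0.991, 0.134], [-1.0, 0.001, -0.002]]
wrist_force: [-0.2, 0.1, -2.7]
grip_width: 33.9
```

{"op": "apply_moves", "data": {"deltas": [{"gripper": -1,"offset": [-0.001,0.0005,-0.015],"turn": 0},{"gripper": -1,"offset": [0,0,-0.015],"turn": 0},{"gripper": -1,"offset": [0,0,-0.01],"turn": 0},{"gripper": -1,"offset": [0,0,-0.005],"turn": 0},{"gripper": -1,"offset": [0,0,-0.003],"turn": 0},{"gripper": -1,"offset": [0,0,-0.001],"turn": 0},{"gripper": -1,"offset": [0,0,0],"turn": 0},{"gripper": -1,"offset": [0,0,0],"turn": 0},{"gripper": -1,"offset": [0,0,0],"turn": 0},{"gripper": -1,"offset": [0,0,0],"turn": 0}]}}

```text
t: 14.25
eef_pos: [618.4, -212.3, 35.7]
orientation: [[-0.0, -0.134, -0.991], [0.0, -0.991, 0.134], [-1.0, -0.0, 0.0]]
wrist_force: [-4.5, 2.0, 5.6]
grip_width: 34.0
```

{"op": "apply_moves", "data": {"deltas": [{"gripper": 0.2,"offset": [0,0,0],"turn": 0},{"gripper": 0.2,"offset": [0,0,0],"turn": 0},{"gripper": 0.2,"offset": [0,0,0],"turn": 0},{"gripper": 0.2,"offset": [0,0,0],"turn": 0},{"gripper": 0.2,"offset": [0,0,0.01],"turn": 0},{"gripper": 0.2,"offset": [0,0,0.02],"turn": 0},{"gripper": 0.2,"offset": [0,0,0.03],"turn": 0},{"gripper": 0.2,"offset": [0,0,0.04],"turn": 0},{"gripper": 0.2,"offset": [0,0,0.03],"turn": 0},{"gripper": 0.2,"offset": [0,0,0],"turn": 0}]}}

```text
t: 15.25
eef_pos: [621.4, -214.0, 171.7]
orientation: [[0.009, -0.134, -0.991], [-0.005, -0.991, 0.134], [-1.0, 0.004, -0.01]]
wrist_force: [0.6, -0.1, -0.2]
grip_width: 53.2
```

{"op": "apply_moves", "data": {"deltas": [{"gripper": 0.2,"offset": [-0.01,0.032,0],"turn": 6.2},{"gripper": 0.2,"offset": [-0.01,0.032,0],"turn": 6.2},{"gripper": 0.2,"offset": [-0.01,0.032,0],"turn": 6.2},{"gripper": 0.2,"offset": [-0.01,0.032,0],"turn": 6.2},{"gripper": 0.2,"offset": [-0.01,0.032,0],"turn": 6.2},{"gripper": 0.2,"offset": [-0.01,0.032,0],"turn": 6.2},{"gripper": 1,"offset": [-0.01,0.032,0],"turn": 6.2},{"gripper": 1,"offset": [-0.01,0.032,0],"turn": 6.2},{"gripper": 1,"offset": [-0.01,0.032,0],"turn": 6.2},{"gripper": 1,"offset": [-0.01,0.032,0],"turn": 6.2}]}}

```text
t: 16.25
eef_pos: [517.4, 108.9, 164.5]
orientation: [[-0.0, 0.815, -0.58], [0.0, -0.58, -0.815], [-1.0, -0.0, 0.0]]
wrist_force: [0.4, -0.1, 0.7]
grip_width: 82.7
```

{"op": "apply_moves", "data": {"deltas": [{"gripper": 1,"offset": [-0.011,0.036,0],"turn": 7},{"gripper": 1,"offset": [-0.011,0.036,0],"turn": 7},{"gripper": 1,"offset": [-0.011,0.036,0],"turn": 7},{"gripper": 1,"offset": [-0.011,0.036,0],"turn": 7},{"gripper": 1,"offset": [-0.011,0.036,-0.01],"turn": 7},{"gripper": 1,"offset": [-0.011,0.028,-0.01],"turn": 6},{"gripper": 1,"offset": [-0.008,0.0156,-0.005],"turn": 3.7},{"gripper": 1,"offset": [0,0,0],"turn": 0},{"gripper": 1,"offset": [0,0,0],"turn": 0},{"gripper": 1,"offset": [0,0,0],"turn": 0}]}}

```text
t: 17.25
eef_pos: [444.8, 330.6, 140.0]
orientation: [[0.001, 0.988, 0.155], [-0.0, 0.155, -0.988], [-1.0, 0.001, 0.0]]
wrist_force: [0.2, 0.3, -0.2]
grip_width: 88.1
```

```bash
python3 - <<'E'
from bench import readout, vision
from ov import *; from tg import *
im=cv2.cvtColor(vision.capture('top'),cv2.COLOR_RGB2BGR); cv2.imwrite("pics/top3.png",im)
c=crop(im,305,120,110,90,7); o,b=T['green'][:2]
draw(c,'top',poly(o,b,[(-40,45,0)])[0][:2],b,7,7,(305,120)); cv2.imwrite("pics/top3c.png",c)
print(readout.get_obs()['eef_pos'])
E
```

```text
[445.  330.5 140.1]
```

View pics/top3c.png

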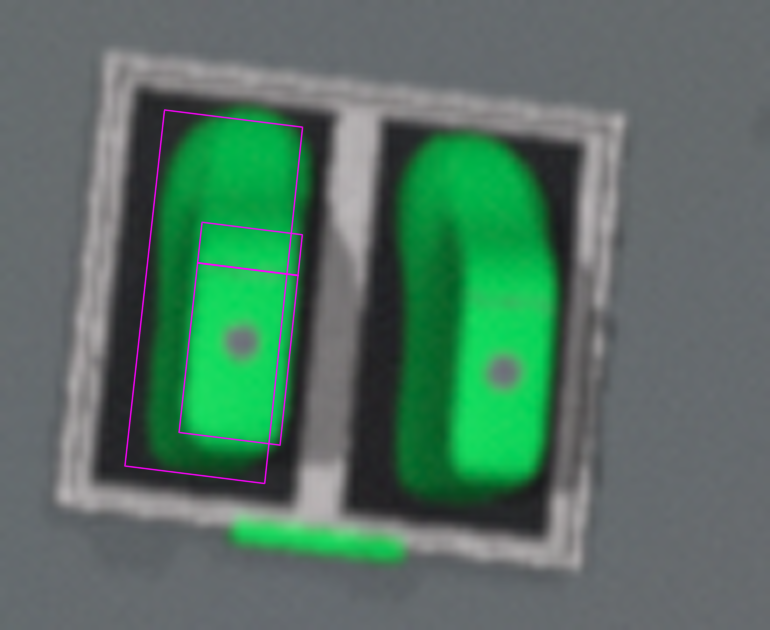

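{"op": "apply_moves", "data": {"deltas": [{"gripper": 1,"offset": [-0.0005,0.0007,-0.015],"turn": 0},{"gripper": 1,"offset": [0,0,-0.025],"turn": 0},{"gripper": 1,"offset": [0,0,-0.025],"turn": 0},{"gripper": 1,"offset": [0,0,-0.025],"turn": 0},{"gripper": 1,"offset": [0,0,-0.015],"turn": 0},{"gripper": 1,"offset": [0,0,-0.008],"turn": 0},{"gripper": 1,"offset": [0,0,0],"turn": 0},{"gripper": 1,"offset": [0,0,0],"turn": 0},{"gripper": -1,"offset": [0,0,0],"turn": 0},{"gripper": -1,"offset": [0,0,0],"turn": 0}]}}

```text
t: 18.3
eef_pos: [444.5, 332.3, 27.8]
orientation: [[0.002, 0.988, 0.157], [0.001, 0.157, -0.988], [-1.0, 0.002, -0.001]]
wrist_force: [-0.7, -0.7, 0.0]
grip_width: 74.0
```

{"op": "apply_moves", "data": {"deltas": [{"gripper": -1,"offset": [0,0,0],"turn": 0},{"gripper": -1,"offset": [0,0,0],"turn": 0},{"gripper": -1,"offset": [0,0,0],"turn": 0},{"gripper": -1,"offset": [0,0,0],"turn": 0},{"gripper": -1,"offset": [0,0,0],"turn": 0},{"gripper": -1,"offset": [0,0,0],"turn": 0},{"gripper": -1,"offset": [0,0,0],"turn": 0},{"gripper": -1,"offset": [0,0,0.01],"turn": 0},{"gripper": -1,"offset": [0,0,0.03],"turn": 0},{"gripper": -1,"offset": [0,0,0.03],"turn": 0}]}}

```text
t: 19.3
eef_pos: [442.8, 331.5, 97.0]
orientation: [[-0.002, 0.988, 0.157], [-0.001, 0.157, -0.988], [-1.0, -0.003, 0.001]]
wrist_force: [0.4, 0.5, -2.7]
grip_width: 33.8
```

{"op": "apply_moves", "data": {"deltas": [{"gripper": -1,"offset": [0,0,0.035],"turn": 0},{"gripper": -1,"offset": [0,0,0.03],"turn": -5},{"gripper": -1,"offset": [0.014,-0.021,0],"turn": -8},{"gripper": -1,"offset": [0.014,-0.021,0],"turn": -8},{"gripper": -1,"offset": [0.014,-0.021,0],"turn": -8},{"gripper": -1,"offset": [0.014,-0.021,0],"turn": -8},{"gripper": -1,"offset": [0.014,-0.021,0],"turn": -8},{"gripper": -1,"offset": [0.014,-0.021,0],"turn": -8},{"gripper": -1,"offset": [0.014,-0.021,0],"turn": -8},{"gripper": -1,"offset": [0.014,-0.021,0],"turn": -8}]}}

```text
t: 20.3
eef_pos: [555.9, 163.0, 162.0]
orientation: [[-0.0, 0.495, -0.869], [-0.0, -0.869, -0.495], [-1.0, -0.0, 0.0]]
wrist_force: [0.6, -0.1, -2.2]
grip_width: 33.8
```

{"op": "apply_moves", "data": {"deltas": [{"gripper": -1,"offset": [0.015,-0.021,0],"turn": -7},{"gripper": -1,"offset": [0.015,-0.021,0],"turn": -7},{"gripper": -1,"offset": [0.015,-0.021,0],"turn": -7},{"gripper": -1,"offset": [0.015,-0.021,0],"turn": -7},{"gripper": -1,"offset": [0.015,-0.021,0],"turn": -7},{"gripper": -1,"offset": [0.009,-0.013,0],"turn": -4},{"gripper": -1,"offset": [0.003,-0.0037,0],"turn": -1.5},{"gripper": -1,"offset": [0,0,0],"turn": 0},{"gripper": -1,"offset": [0,0,0],"turn": 0},{"gripper": -1,"offset": [0,0,0],"turn": 0}]}}

```text
t: 21.3
eef_pos: [642.1, 43.3, 161.7]
orientation: [[-0.001, -0.18, -0.984], [0.0, -0.984, 0.18], [-1.0, -0.0, 0.001]]
wrist_force: [-0.0, 0.3, -1.6]
grip_width: 33.9
```

{"op": "apply_moves", "data": {"deltas": [{"gripper": -1,"offset": [0.001,-0.0015,-0.015],"turn": 0},{"gripper": -1,"offset": [0,0,-0.025],"turn": 0},{"gripper": -1,"offset": [0,0,-0.025],"turn": 0},{"gripper": -1,"offset": [0,0,-0.025],"turn": 0},{"gripper": -1,"offset": [0,0,-0.015],"turn": 0},{"gripper": -1,"offset": [0,0,-0.008],"turn": 0},{"gripper": -1,"offset": [0,0,0],"turn": 0},{"gripper": -1,"offset": [0,0,0],"turn": 0},{"gripper": -1,"offset": [0,0,0],"turn": 0},{"gripper": -1,"offset": [0,0,0],"turn": 0}]}}

```text
t: 22.3
eef_pos: [644.7, 40.7, 50.0]
orientation: [[0.002, -0.182, -0.983], [-0.0, -0.983, 0.182], [-1.0, -0.0, -0.002]]
wrist_force: [0.6, 0.0, -2.2]
grip_width: 33.7
```

{"op": "apply_moves", "data": {"deltas": [{"gripper": -1,"offset": [-0.001,0.0008,-0.007],"turn": 0},{"gripper": -1,"offset": [0,0,-0.005],"turn": 0},{"gripper": -1,"offset": [0,0,-0.002],"turn": 0},{"gripper": -1,"offset": [0,0,-0.001],"turn": 0},{"gripper": -1,"offset": [0,0,-0.001],"turn": 0},{"gripper": -1,"offset": [0,0,0],"turn": 0},{"gripper": -1,"offset": [0,0,0],"turn": 0},{"gripper": -1,"offset": [0,0,0],"turn": 0},{"gripper": -1,"offset": [0,0,0],"turn": 0},{"gripper": -1,"offset": [0,0,0],"turn": 0}]}}

```text
t: 23.3
eef_pos: [642.7, 41.6, 33.7]
orientation: [[-0.0, -0.182, -0.983], [-0.0, -0.983, 0.182], [-1.0, 0.0, 0.0]]
wrist_force: [-4.4, 0.6, 7.3]
grip_width: 33.9
```

Contact made; release, rise and move clear.

{"op": "apply_moves", "data": {"deltas": [{"gripper": 0.2,"offset": [0,0,0],"turn": 0},{"gripper": 0.2,"offset": [0,0,0],"turn": 0},{"gripper": 0.2,"offset": [0,0,0],"turn": 0},{"gripper": 0.2,"offset": [0,0,0],"turn": 0},{"gripper": 0.2,"offset": [0,0,0.01],"turn": 0},{"gripper": 0.2,"offset": [0,0,0.02],"turn": 0},{"gripper": 0.2,"offset": [0,0,0.03],"turn": 0},{"gripper": 0.2,"offset": [0,0,0.04],"turn": 0},{"gripper": 0.2,"offset": [0,0,0.04],"turn": 0},{"gripper": 0.2,"offset": [0,0,0.03],"turn": 0}]}}

```text
t: 24.3
eef_pos: [643.6, 41.5, 206.6]
orientation: [[0.004, -0.182, -0.983], [-0.0, -0.983, 0.182], [-1.0, -0.0, -0.004]]
wrist_force: [1.0, -0.5, -0.2]
grip_width: 52.6
```

{"op": "apply_moves", "data": {"deltas": [{"gripper": 0.2,"offset": [-0.02,-0.035,0],"turn": 0},{"gripper": 0.2,"offset": [-0.02,-0.035,0],"turn": 0},{"gripper": 0.2,"offset": [-0.02,-0.035,0],"turn": 0},{"gripper": 0.2,"offset": [-0.02,-0.035,0],"turn": 0},{"gripper": 0.2,"offset": [-0.02,-0.035,0],"turn": 0},{"gripper": 0.2,"offset": [-0.02,-0.035,0],"turn": 0},{"gripper": 0.2,"offset": [-0.02,-0.035,0],"turn": 0},{"gripper": 0.2,"offset": [-0.02,-0.035,0],"turn": 0},{"gripper": 0.2,"offset": [-0.02,-0.035,0],"turn": 0},{"gripper": 0.2,"offset": [-0.02,-0.035,0],"turn": 0}]}}

```text
t: 25.3
eef_pos: [441.9, -309.8, 203.7]
orientation: [[0.001, -0.182, -0.983], [-0.001, -0.983, 0.182], [-1.0, 0.001, -0.001]]
wrist_force: [0.5, 0.1, 0.3]
grip_width: 52.7
```

{"op": "apply_moves", "data": {"deltas": [{"gripper": 0.2,"offset": [-0.01,-0.03,0],"turn": 0},{"gripper": 0.2,"offset": [-0.01,-0.03,0],"turn": 0},{"gripper": 0.2,"offset": [-0.01,-0.03,0],"turn": 0},{"gripper": 0.2,"offset": [-0.01,-0.03,0],"turn": 0},{"gripper": 0.2,"offset": [-0.01,-0.03,0],"turn": 0},{"gripper": 0.2,"offset": [0,0,0],"turn": 0},{"gripper": 0.2,"offset": [0,0,0],"turn": 0},{"gripper": 0.2,"offset": [0,0,0],"turn": 0},{"gripper": 0.2,"offset": [0,0,0],"turn": 0},{"gripper": 0.2,"offset": [0,0,0],"turn": 0}]}}

```text
t: 26.3
eef_pos: [393.3, -457.5, 202.9]
orientation: [[0.0, -0.181, -0.984], [0.0, -0.984, 0.181], [-1.0, -0.0, -0.0]]
wrist_force: [-0.1, -1.2, 0.7]
grip_width: 52.7
```

```bash
python3 - <<'E'
from bench import readout, vision
from ov import *; from tg import *
im=cv2.cvtColor(vision.capture('top'),cv2.COLOR_RGB2BGR); cv2.imwrite("pics/top4.png",im)
s=cv2.cvtColor(vision.capture('side'),cv2.COLOR_RGB2BGR); cv2.imwrite("pics/side4.png",s)
c=crop(im,205,110,110,90,7); o,b=T['blue'][:2]
draw(c,'top',poly(o,b,[(-40,45,0)])[0][:2],b,7,7,(205,110)); cv2.imwrite("pics/top4c.png",c)
a=cv2.imread("pics/top0.png"); d=cv2.absdiff(a,im)
cv2.imwrite("pics/d4.png",np.vstack([np.hstack([im[100:290,70:430],d[100:290,70:430]]),np.hstack([s[90:,70:430],cv2.absdiff(cv2.imread("pics/side0.png"),s)[90:,70:430]])]))
print(readout.get_obs()['eef_pos'])
E
```

```text
[ 393.2 -457.9  202.9]
```

View pics/top4c.png

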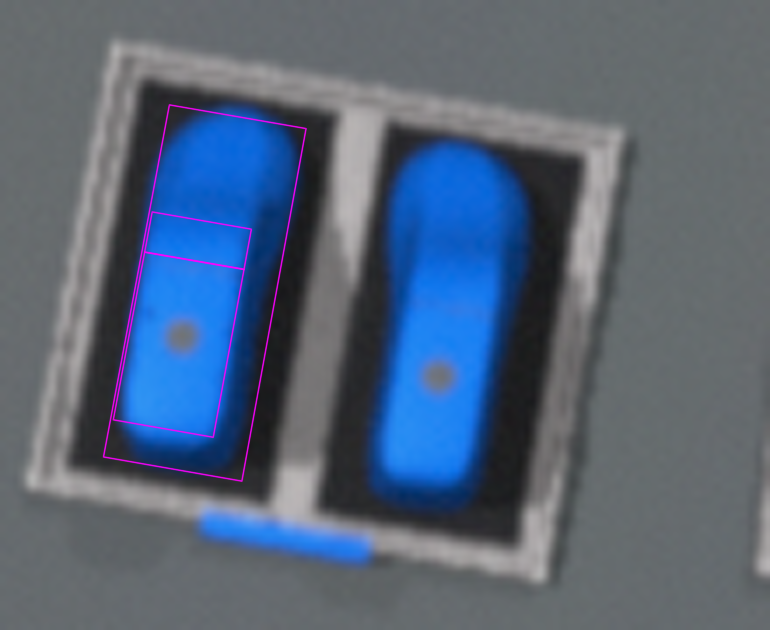

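View pics/d4.png

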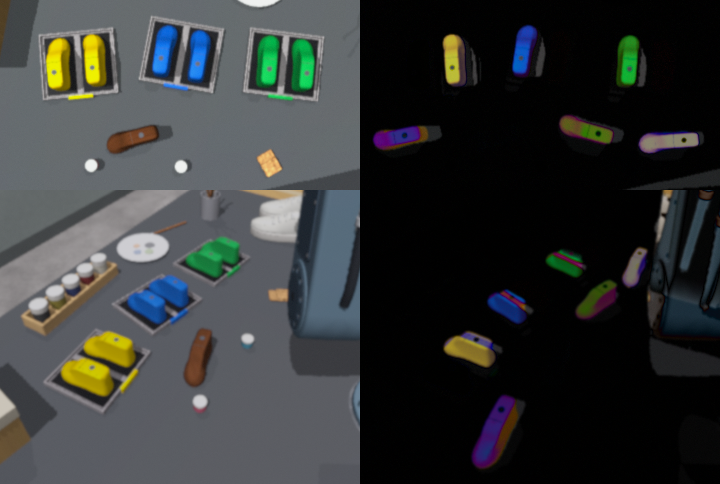

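```bash
python3 - <<'E'
from tg import *
from bench import order
for n,(u,v),(x,y) in [('yellow',(470,333),(95,120)),('green',(241,342),(305,120)),('blue',(182,337),(205,110))]:
    P=ray('top',x+(u+.5)/7-.5,y+(v+.5)/7-.5,69); c,b,_=T[n]; b=np.radians(b)
    d=P[:2]-c; print(n,'origin in tray',d@[np.cos(b),np.sin(b)]-13.3,d@[-np.sin(b),np.cos(b)])
order.job_done()
E
```

```text
yellow origin in tray -38.49357987394778 -44.65665610071948
green origin in tray -40.39154082783732 44.47451081104795
blue origin in tray -41.77800766597694 44.21955605639752
the job is handed in; nothing more can be done
```

All three loose lasts are now standing in the trays with their partners, and I handed the job in at about 26 s of the 88 s allowed. I placed them in the order yellow, green, blue.

The last top-camera check, measured from the marker dot on each neck, put the origins within about 2 mm of the pad middle. The target is x -40, y ±45 mm:

| Last | x in tray (mm) | y in tray (mm) |
|---|---|---|
| Yellow | -38.5 | -44.7 |
| Green | -40.4 | 44.5 |
| Blue | -41.8 | 44.2 |

- **Direction and stance:** in the pictures the toes point to the tray's +x, in line with the tray to within a few degrees by eye. All three stand upright.
- **Partners and wooden last:** before-and-after difference pictures from both cameras showed no movement of any of them.
- **Robot:** it was clear of everything at hand-in. The highest wrist force I read was about 17 N, when setting down the yellow last.
- **One deviation:** the arm was still swinging when it picked up the green last, so it gripped about 4.5 mm too far forward. I corrected for that when placing it, and no check failed.

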